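# Swing the needle tray home and bar it

## Task

Put the swing-out needle tray away: gently push its free end round on its pivot until the tray presses lightly on the sprung stop, and only then swing the long wooden retaining bar round across its front. Turn the bar until its nub bears on the tray and holds it with the stop's rubber pad pushed in about half way, never forced hard up against the end of its spring travel, and leave the bar holding it there. Do not disturb the jar, the bobbin or the bowl.

Things in the scene. Friction and masses are not known exactly. Their poses are not given: they have to be found in the camera images.
- board: Plywood base board of the tray stand, fixed on the counter: 340 (x) x 470 (y) x 12 mm, y from -250 to +220. Origin on its underside at counter level; its top is at z = 12, and the tray, stop and bar stand on it. Its -x side faces the robot.
- pin (a point): Axis of the fixed steel pivot pin (10 mm thick) at the level of the board's top; x 70, y 160 in the board's frame. The tray's 14 mm hole turns on it, about 2 mm of play; a brass nut 22 mm wide, top 33 mm above the counter (pin top 48), stops it lifting off.
- tray: Light wooden open tray, needles and buttons fixed in it, 0.4 to 0.85 kg, loose on the board, held only by the pin. Origin under its pivot hole. Along its own -y: steel tab, then box from y -35 to -285, x -35 to +35, 40 high, walls 6. Starts swung out towards the robot (yaw -0.35 to -0.6 rad relative to the board); home is along the board's y (within 0.06), +x side on the stop's pad.
- tray_end (a point): A place to push the tray: on its outer -x side face, 20 mm short of the free end, 21 mm above the board. Axes as the tray's; push along +x.
- stop: Fixed wooden block, 40 x 50 x 42 mm, behind the tray's free end. Origin: middle of the lower edge of its face towards the tray (x 127, y -95 in the board's frame, board's top level); the block lies on the +x side of it. A steel sleeve with a sprung round rubber pad stands out of that face towards -x.
- stop_axis (a point): Where the sleeve's axis meets the stop block's face, 21 mm above the board. How far the sleeve is screwed out is not measured: the free pad's face stands 14 to 30 mm off the block and is found by touch. Pad 22 mm wide; spring 2.5 N/mm, no preload, travel 5 mm (12.5 N), then a hard end. Half way is 6 N (2 to 11.5 N is well); over 18 N is too hard.
- bar_hinge (a point): Vertical hinge axis of the retaining bar, at the board's top; x 2, y -165 in the board's frame. The hinge is stiff and stays where left: friction 0.7 N m (about 6 N to turn it when pushed near the tip). Clamping the tray with F adds about F x 60 mm to that moment, and the clamp stays when the push ends.
- bar: Dark wooden retaining bar, 16 mm wide, 132 mm from hinge to tip, 18 to 38 mm above the board (hinge screw to 49). Origin on the hinge at the board's top, +x along the bar. 60 mm out, a nub on its -y side reaches 33 mm from the centre line (14 mm wide, round end); only it should meet the tray. Starts pointing to the robot; turns clockwise from above, to about the board's +y.
- bar_tip (a point): Middle of the bar's tip end, 28 mm above the board. Axes as the bar's; to close, push on the bar's +y side face close to the tip, towards its -y.
- jar: Green glass jar with steel lid, 68 mm wide, 90 high, bystander. Origin under its centre.
- bobbin: Upright wooden bobbin, 52 mm wide, 67 high, bystander. Origin under its centre.
- bowl: Blue ceramic bowl, 110 mm wide, 45 high, bystander. Origin under its centre.

How it is judged:
On the way, in this order (a step that is already met when the one before it is completed fails the run):
1. the tray is pushed round on its pivot until it presses the sprung stop (1 to 14 N), with the bar not yet touching it (contact force between tray and stop between 1 and 14 N and contact force between bar and tray below 0.2 N and angle between the y axis of tray and the y axis of board, either way round below 0.1 rad), for 0.1 s.
2. the bar is turned until its nub bears on the tray and holds it against the sprung stop (contact force between tray and stop between 2 and 11.5 N and contact force between bar and tray above 1 N), for 0.3 s.
At the end, for the whole second after the job is handed in: The tray lies along the board (within 0.1 rad) on its pin, at rest, held between the bar (over 1 N) and the stop's pad, which it presses with 2 to 11.5 N (about half its travel) (all of step 2 and angle between the y axis of tray and the y axis of board, either way round below 0.1 rad and horizontal distance between tray and pin below 0.006 m and linear speed of tray below 0.01 m/s); the robot touches nothing.
It fails at once if the stop is forced against the end of its travel (over 18 N) (contact force between tray and stop above 18 N).
It fails at once if the robot pushes the tray or the bar with more than 30 N (contact force between the fingers and tray above 30 N or contact force between the fingers and bar above 30 N).
It fails at once if the jar, bobbin or bowl is moved by more than 20 mm (distance of any of jar, bobbin, bowl from where it was at the start of the episode above 0.02 m).
It also fails if it takes over 69 s, if anything falls off the work surface, if the arm or the gripper's body presses on something with over 40 N, if the wrist force passes 120 N, or if a joint passes its speed limit or range.

## Robot

A 6-joint arm with a two-finger parallel gripper is mounted at the origin on the work surface. World frame = base frame: x ahead of the robot, y to its left, z up, the work surface at z = 0. Lengths are in m, angles in rad, forces in N, time in s.
With the tool pointing down it reaches from about 0.35 to 0.875 m from the base axis. Payload 4.2 kg.
Tool frame: the origin (TCP) lies midway between the tips of the shut fingers; the grasp point (between the pads) lies 19 mm behind it; z points along the fingers, y is the direction in which the jaws open and shut (so a half turn about z gives the same grasp; the last joint's range is limited). The gripper opens to 85 mm and grips with 20 to 120 N. Pads are 22 mm wide; open, the fingers measure 114 mm over their backs; the gripper's body (76 mm by 85 mm) begins 54 mm behind the grasp point. The pads swing forward as they close: fully open they stand 13 mm farther back than shut.
Start: joints at [-0.985, 0.385, 0.008, 0, -1.194, -0.259], TCP at [0.201, -0.592, 0.231] pointing down, gripper open.
Joint ranges: [-3.14, 3.14], [-1.21, 2.06], [-1.07, 1.41], [-3.16, 2.05], [-2.99, -0.16], [-3.1, 3.1]. Speed limits (rad/s): [2.79, 2.79, 3.14, 3.14, 3.14, 3.14].

## Interface

Orientations are given as a 3x3 rotation matrix whose columns are the frame's x, y, z axes.
In Python, from cell import arm gives the robot as it stands. The module is installed in compiled form; this text tells all that it offers.
- The arm moves only by the shell command python3 -m handwheel 'ROWS' [OPENING]. ROWS is JSON, a list of rows, each a list of 2 entries, a list of its own where there are three numbers: the shift along the world's x, y, z in m, then the turn, a rotation vector about the world's x, y, z in rad. In form: [[[tx, ty, tz], [ax, ay, az]], ...]. A call has 1 to 8 rows; each row is the pose to reach, as a shift and turn from the pose measured when the call began; what a row does not reach only later rows make up. A row lasts 1/12 s, in which the tool goes at most 41.7 mm and 7.16 degrees, less where a joint would pass 70% of its speed; a pose out of reach is approached as far as the arm can. A call with a gripper value outside its range is refused whole. OPENING is the gripper's target within -1 to 1 (fully open at 1, half-way at 0, shut at -1), set as the call begins (- or left out, the last holds). The fingers move at their own pace and stop on an object; the grip force is fixed at half the most. Time passes only in rows, so rows that repeat a pose let the fingers close. It gives the time, the measured TCP pose, the force and the opening at its end, in the units of the state.
- arm.read_state(): the state, without advancing time (a new reading comes with each control period).
- arm.get_image(name): name is "side" or "top" or "wrist"; returns (picture, depth): 480x640x3 uint8, red, green, blue; 480x640 float32, m along the optical axis (not along the pixel's ray), 0 where there is no reading.
- arm.get_calibration(name): a dict with "intrinsics" (3x3 intrinsics, pixels), "eye" and "rotation" of the camera in the world. Camera axes: x right, y down, z forward; pixel columns grow to the right and rows downward; lengths in m; the calibration is good to about 2 mm. A picture is of the moment at which its call begins: read the wrist's pose just before it. get_calibration takes no time and is no camera call; for the wrist camera it gives the pose at the moment of the call.
- arm.sign_off(): hands the job in, once; it reports no verdict.
Trained networks look in the newest picture that a camera, given by its name, has taken for a name from the list of things; names that differ only in an ending like _2 or _b are one class to them, and where a whole thing is asked for, a point or a joint stands for the part that bears it (a point fixed in the world has none). Each returns a list of dicts, best first, with "conf" (0 to 1); they miss things now and then, are a little off and sometimes report something else, mostly with a low value. They report only what shows in the picture. A call takes as long as a camera call.
- arm.find_in(target, camera): "centre" ([column, row] in pixels, amid what is visible of it).
- arm.cut_out(target, camera): "pixels" (480x640 bool, what is visible of it) and "centre" ([column, row] in pixels, amid what is visible of it).
The state is a dict: "time": time; "q": joint angles; "qvel": joint speeds; "effort": joint torques, N m; "tcp_pos": TCP position; "tcp_rot": TCP orientation; "contact_force": force on the tool from outside, world axes, zero at the start; "ft_torque": the same for the moment, N m; "finger_gap": finger opening in m.
Only numpy, scipy, OpenCV 4.12 (cv2) and the standard library are available. Lean on these libraries where they do the work, as an engineer would, in place of code of your own. Each camera call takes 0.05 s, during which the arm holds its last target.

## Working session

There is one attempt and no reset: what is moved stays moved. The work goes in short steps, Python scripts to look and compute and a shell command to move; the robot and the scene stay as the last step left them, time stands still between calls to the robot, and variables do not carry over. Pictures are saved under pics/ and viewed, and the job is handed in when it is done.

```bash
mkdir -p pics; cat > h.py <<'E'
import numpy as np, cv2
from cell import arm
def shot(name,fn):
    im,d=arm.get_image(name); cv2.imwrite('pics/'+fn,cv2.cvtColor(im,cv2.COLOR_RGB2BGR)); np.save('pics/'+fn+'.npy',d); return im,d
def cloud(name,d):
    c=arm.get_calibration(name);K=np.array(c['intrinsics']);R=np.array(c['rotation']);e=np.array(c['eye'])
    v,u=np.mgrid[:480,:640]
    p=np.stack([(u-K[0,2])/K[0,0]*d,(v-K[1,2])/K[1,1]*d,d],-1)
    return p@R.T+e
E
python3 - <<'E'
from h import *
s=arm.read_state(); print(s['tcp_pos'],s['tcp_rot'],s['finger_gap'],s['time'])
for n in('top','side'):
    im,d=shot(n,n+'0.png'); P=cloud(n,d)
    for t in('board','tray','stop','bar','jar','bobbin','bowl'):
        r=arm.cut_out(t,n)
        for o in r[:2]:
            m=o['pixels']&(d>0); q=P[m]
            print(n,t,round(o['conf'],2),np.round(o['centre']),m.sum(),np.round(np.percentile(q,[2,50,98],axis=0),3).tolist() if m.sum() else '')
    print(arm.get_calibration(n))
E
```

```text
[ 0.20048439 -0.59134461  0.2302251 ] [[-9.47134513e-01 -3.20835805e-01 -7.75331633e-04]
 [-3.20836732e-01  9.47132304e-01  2.04694268e-03]
 [ 7.76091329e-05  2.18748493e-03 -9.99997604e-01]] 0.08526782951992061 0.0
top board 0.72 [304. 259.] 28544 [[0.384, -0.163, 0.007], [0.558, 0.052, 0.012], [0.732, 0.294, 0.051]]
top tray 0.88 [276. 269.] 4244 [[0.475, -0.012, 0.013], [0.546, 0.11, 0.022], [0.613, 0.249, 0.054]]
top stop 0.57 [322. 190.] 558 [[0.677, -0.016, 0.02], [0.709, 0.007, 0.052], [0.735, 0.032, 0.057]]
top jar 0.86 [131. 259.] 1150 [[0.542, 0.386, 0.004], [0.57, 0.407, 0.087], [0.602, 0.445, 0.093]]
top jar 0.65 [381. 273.] 654 [[0.483, -0.166, 0.013], [0.531, -0.114, 0.049], [0.589, -0.076, 0.06]]
top bobbin 0.68 [136. 323.] 714 [[0.407, 0.382, 0.003], [0.432, 0.4, 0.065], [0.456, 0.43, 0.071]]
{'intrinsics': array([[544.23874116,   0.        , 321.94040688],
       [  0.        , 544.23874116, 248.48397165],
       [  0.        ,   0.        ,   1.        ]]), 'eye': array([0.40793304, 0.00417089, 1.20339842]), 'rotation': array([[-0.02894979, -0.98826251,  0.14999708]
[... 699 characters left out ...]
51, 0.093]]
side bobbin 0.94 [243. 403.] 806 [[0.407, 0.382, 0.002], [0.425, 0.408, 0.066], [0.453, 0.429, 0.07]]
side bobbin 0.3 [313. 296.] 17376 [[0.377, -0.157, 0.008], [0.524, 0.1, 0.013], [0.724, 0.299, 0.051]]
side bowl 0.98 [425. 169.] 756 [[0.506, -0.495, 0.002], [0.561, -0.464, 0.027], [0.602, -0.395, 0.047]]
{'intrinsics': array([[454.59410408,   0.        , 329.07033532],
       [  0.        , 454.59410408, 236.24059901],
       [  0.        ,   0.        ,   1.        ]]), 'eye': array([0.08305549, 0.54860475, 0.96631024]), 'rotation': array([[-0.74841702, -0.51259064,  0.42085959],
       [-0.6631534 ,  0.56882019, -0.4864886 ],
       [ 0.00997607, -0.64319082, -0.76564094]])}
```

View pics/top0.png

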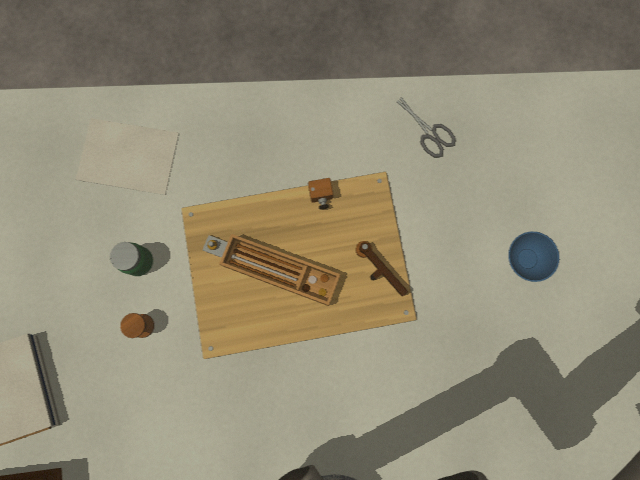

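View pics/side0.png

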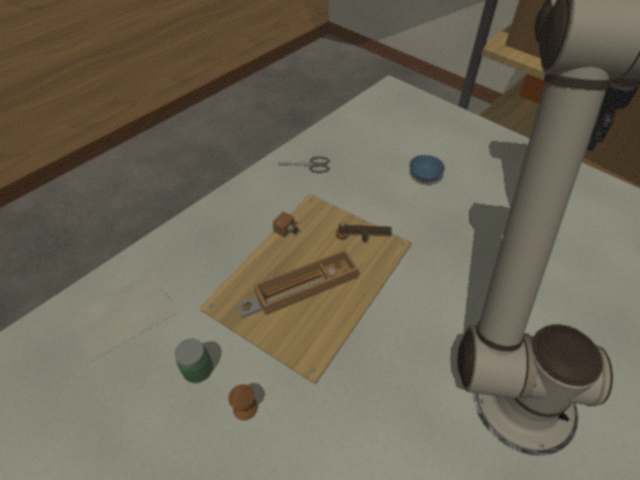

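The top view shows the board (185–415, 172–357) with the tray on its pin at (213,243) and its free end at (338,290). The stop is at (321,190), the bar hinge at (364,248) and the bar tip at (407,293). The jar and bobbin are on the left, and the bowl is on the right at (534,257). The network's second "jar" hit is really the bar. Next I'll fit the board frame.

```bash
cat > fit.py <<'E'
from h import *
def rectfit(pts):
    (c,sz,a)=cv2.minAreaRect(pts.astype(np.float32)); return np.array(c),sz,a,cv2.boxPoints((c,sz,a))
for n in('top','side'):
    im,d=arm.get_image(n); P=cloud(n,d)
    m=arm.cut_out('board',n)[0]['pixels']&(d>0)
    # union of all
    z=P[...,2]
    sel=m
    q=P[sel]; q=q[(q[:,2]<0.02)&(q[:,2]>0.006)]
    # robust: trim via percentile fit over angle
    best=None
    for a in np.linspace(-.4,.4,161):
        R=np.array([[np.cos(a),-np.sin(a)],[np.sin(a),np.cos(a)]])
        b=q[:,:2]@R
        lo=np.percentile(b,.3,axis=0);hi=np.percentile(b,99.7,axis=0)
        A=np.prod(hi-lo)
        if best is None or A<best[0]: best=(A,a,lo,hi,R)
    A,a,lo,hi,R=best
    mid=(lo+hi)/2; o=R@(mid+np.array([0,.015]))
    print(n,'yaw',a,'size',hi-lo,'origin',o, 'medz',np.median(q[:,2]))
    for nm,p in dict(pin=(.07,.16),stop=(.127,-.095),hinge=(.002,-.165)).items(): print('  ',nm,o+R@np.array(p))
    for t in('pin','tray_end','stop_axis','bar_hinge','bar_tip'):
        for r in arm.find_in(t,n)[:2]:
            u,v=np.round(r['centre']).astype(int); print('  ',t,round(r['conf'],2),u,v,np.round(P[v,u],4))
    m=arm.cut_out('tray',n)[0]['pixels']&(d>0)
    q=P[m]; q=q[(q[:,2]>.045)&(q[:,2]<.058)]
    c,sz,an,bx=rectfit(q[:,:2]); print('   tray rim',c,sz,an,bx.round(4).tolist(), len(q))
    hi_=o+R@np.array((.002,-.165))
    sel=(z>.042)&(z<.058)&(np.hypot(P[...,0]-hi_[0],P[...,1]-hi_[1])<.15)&(P[...,1]<hi_[1]+.03)
    q=P[sel]; c,sz,an,bx=rectfit(q[:,:2]); print('   bar',c,sz,an,bx.round(4).tolist(),len(q))
    print('time',arm.read_state()['time'])
E
python3 fit.py
```

```text
top yaw 0.15500000000000003 size [0.3372291  0.46631665] origin [0.55659866 0.08035074] medz 0.011738043028475253
   pin [0.60105865 0.24923919]
   stop [0.69674223 0.00609592]
   hinge [ 0.5840474 -0.0823624]
   pin 0.8 301 259 [0.5664 0.0544 0.0136]
   tray_end 0.89 276 272 [0.538  0.1091 0.0246]
   stop_axis 0.81 321 191 [0.7088 0.0059 0.0531]
   bar_hinge 0.56 302 261 [0.5567 0.0507 0.0535]
   tray rim [0.54206383 0.10126211] (0.2504878342151642, 0.07037027925252914) 67.75691223144531 [[0.46209999918937683, -0.0013000000035390258], [0.5271999835968018, -0.02800000086426735], [0.621999979019165, 0.20389999449253082], [0.5569000244140625, 0.2304999977350235]] 828
   bar [ 0.5291785  -0.11119213] (0.14156347513198853, 0.04167412593960762) 37.69486999511719 [[0.4603999853134155, -0.1379999965429306], [0.48590001463890076, -0.17100000381469727], [0.5978999733924866, -0.0843999981880188], [0.5723999738693237, -0.05139999836683273]] 580
time 1.2
side yaw 0.15000000000000002 size [0.33661226 0.46495422] origin [0.55488417 0.08105435] medz 0.012355209697121006
   pin [0.60018804 0.2497184
[... 164 characters left out ...]
axis 0.59 284 223 [0.7049 0.0154 0.0543]
   bar_hinge 0.63 315 299 [0.4993 0.1166 0.0131]
   bar_tip 0.65 360 232 [ 0.5412 -0.1079  0.0384]
   tray rim [0.54091424 0.0997135 ] (0.25116273760795593, 0.07440841197967529) 67.96533966064453 [[0.4593000113964081, -0.0027000000700354576], [0.5282999873161316, -0.030700000002980232], [0.6225000023841858, 0.2021999955177307], [0.5534999966621399, 0.23010000586509705]] 858
   bar [ 0.52835149 -0.11211207] (0.13970784842967987, 0.043861083686351776) 39.36962890625 [[0.4603999853134155, -0.13950000703334808], [0.48829999566078186, -0.17339999973773956], [0.5963000059127808, -0.08479999750852585], [0.5684000253677368, -0.05079999938607216]] 354
time 1.6
```

```bash
python3 -m handwheel '[[[0.012,0.032,0],[0,0,-0.02]],[[0.024,0.064,0],[0,0,-0.04]],[[0.036,0.096,0],[0,0,-0.06]],[[0.048,0.128,0],[0,0,-0.08]],[[0.06,0.16,0],[0,0,-0.1]],[[0.072,0.19,0],[0,0,-0.12]],[[0.084,0.222,0],[0,0,-0.14]],[[0.096,0.255,0],[0,0,-0.175]]]' -1
python3 -m handwheel '[[[0.015,0.04,0],[0,0,0]],[[0.03,0.08,0],[0,0,0]],[[0.045,0.12,0],[0,0,0]],[[0.06,0.16,0],[0,0,0]],[[0.075,0.2,0],[0,0,0]],[[0.09,0.24,0],[0,0,0]],[[0.105,0.28,0],[0,0,0]],[[0.115,0.31,0],[0,0,0]]]'
python3 - <<'E'
from h import *
s=arm.read_state(); print(s['time'],s['tcp_pos'],s['tcp_rot'],s['contact_force'],s['finger_gap'])
E
```

```text
time: 2.27
tcp_pos: [0.2969, -0.3356, 0.2315]
tcp_rot: [[-0.989, -0.15, 0.001], [-0.15, 0.989, -0.0], [-0.001, -0.0, -1.0]]
contact_force: [0.2, -1.1, -0.3]
finger_gap: 0.0
time: 2.93
tcp_pos: [0.4123, -0.0233, 0.2322]
tcp_rot: [[-0.989, -0.15, 0.002], [-0.15, 0.989, -0.0], [-0.002, -0.0, -1.0]]
contact_force: [1.7, 0.7, 1.1]
finger_gap: 0.0
2.9333 [ 0.41234693 -0.02332752  0.23215174] [[-9.88633575e-01 -1.50326474e-01  2.36764702e-03]
 [-1.50326896e-01  9.88636346e-01 -2.71780886e-07]
 [-2.34070104e-03 -3.56189718e-04 -9.99997197e-01]] [1.70218971 0.71517649 1.07810631] 2.1761999455547902e-05
```

```bash
python3 -m handwheel '[[[0.01,0.03,-0.02],[0,0,0]],[[0.02,0.05,-0.05],[0,0,0]],[[0.026,0.065,-0.08],[0,0,0]],[[0.026,0.065,-0.11],[0,0,0]],[[0.026,0.065,-0.14],[0,0,0]],[[0.026,0.065,-0.17],[0,0,0]],[[0.026,0.065,-0.19],[0,0,0]],[[0.026,0.065,-0.206],[0,0,0]]]'
python3 -m handwheel '[[[0,0,0],[0,0,0]],[[0,0,0],[0,0,0]],[[0,0,0],[0,0,0]]]'
python3 - <<'E'
from h import *
s=arm.read_state(); print(s['time'],s['tcp_pos'],s['contact_force'],s['ft_torque'])
shot('top','top1.png')
im=cv2.imread('pics/top1.png'); cv2.imwrite('pics/top1c.png',cv2.resize(im[150:370,170:430],None,fx=2.7,fy=2.7))
E
```

```text
time: 3.6
tcp_pos: [0.4376, 0.0414, 0.0244]
tcp_rot: [[-0.989, -0.151, 0.0], [-0.151, 0.989, -0.001], [-0.0, -0.001, -1.0]]
contact_force: [-0.7, -0.6, 0.3]
finger_gap: 0.0004
time: 3.85
tcp_pos: [0.4385, 0.0418, 0.0252]
tcp_rot: [[-0.989, -0.151, 0.002], [-0.151, 0.989, -0.001], [-0.002, -0.001, -1.0]]
contact_force: [-0.2, 0.7, -0.3]
finger_gap: -0.0001
3.85 [0.43845761 0.04175447 0.02520211] [-0.18223079  0.7449091  -0.33112955] [ 0.051415   -0.02780171 -0.01340201]
```

View pics/top1c.png

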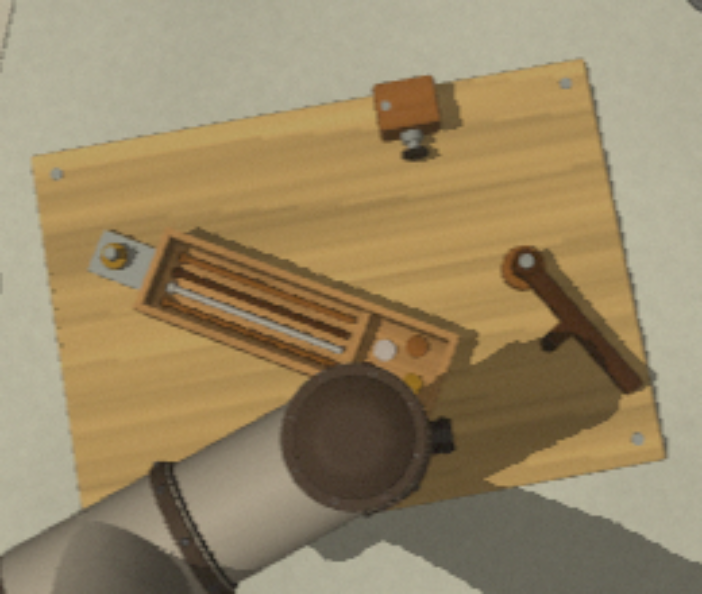

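```bash
python3 -m handwheel '[[[0.008,-0.003,0],[0,0,0]],[[0.016,-0.006,0],[0,0,0]],[[0.022,-0.008,0],[0,0,0]],[[0.028,-0.010,0],[0,0,0]],[[0.034,-0.012,0],[0,0,0]],[[0.040,-0.014,0],[0,0,0]],[[0.046,-0.017,0],[0,0,0]],[[0.052,-0.019,0],[0,0,0]]]'
python3 -m handwheel '[[[0.007,-0.0025,0],[0,0,0]],[[0.014,-0.005,0],[0,0,0]],[[0.021,-0.0075,0],[0,0,0]],[[0.028,-0.010,0],[0,0,0]],[[0.035,-0.0125,0],[0,0,0]],[[0.042,-0.015,0],[0,0,0]],[[0.049,-0.0175,0],[0,0,0]],[[0.056,-0.02,0],[0,0,0]]]'
python3 - <<'E'
from h import *
s=arm.read_state(); print(s['time'],s['tcp_pos'],s['contact_force'],s['ft_torque'])
shot('top','top2.png');shot('side','side2.png')
im=cv2.imread('pics/top2.png');im2=cv2.imread('pics/side2.png'); cv2.imwrite('pics/c2.png',cv2.hconcat([cv2.resize(im[150:370,170:430],(400,340)),cv2.resize(im2[170:370,190:430],(400,340))]))
E
```

```text
time: 4.57
tcp_pos: [0.4884, 0.0215, 0.0251]
tcp_rot: [[-0.989, -0.149, -0.003], [-0.149, 0.989, -0.002], [0.004, -0.001, -1.0]]
contact_force: [-5.9, -1.0, 4.5]
finger_gap: -0.0002
time: 5.23
tcp_pos: [0.545, 0.0013, 0.0249]
tcp_rot: [[-0.989, -0.149, -0.003], [-0.149, 0.989, -0.002], [0.004, -0.001, -1.0]]
contact_force: [-1.5, 1.4, 0.7]
finger_gap: -0.0
5.2333 [0.54502511 0.00125674 0.02491652] [-1.46203158  1.41119572  0.67186338] [ 0.54331978  0.53060321 -0.01039146]
```

View pics/c2.png

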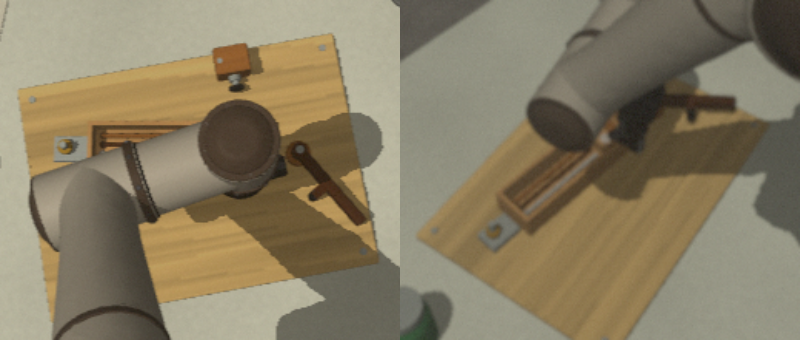

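```bash
python3 -m handwheel '[[[0.005,-0.002,0],[0,0,0]],[[0.010,-0.004,0],[0,0,0]],[[0.015,-0.0055,0],[0,0,0]],[[0.020,-0.007,0],[0,0,0]],[[0.025,-0.009,0],[0,0,0]],[[0.029,-0.0105,0],[0,0,0]],[[0.033,-0.012,0],[0,0,0]],[[0.036,-0.013,0],[0,0,0]]]'
python3 -m handwheel '[[[0,0,0],[0,0,0]],[[0,0,0],[0,0,0]]]'
python3 - <<'E'
from h import *
s=arm.read_state(); print(s['time'],s['tcp_pos'],s['contact_force'],s['ft_torque'])
shot('top','top3.png');shot('side','side3.png')
im=cv2.imread('pics/top3.png');im2=cv2.imread('pics/side3.png'); cv2.imwrite('pics/c3.png',cv2.hconcat([cv2.resize(im[150:370,170:430],(400,340)),cv2.resize(im2[170:370,190:430],(400,340))]))
E
```

```text
time: 6.0
tcp_pos: [0.5827, -0.0121, 0.0249]
tcp_rot: [[-0.989, -0.149, -0.001], [-0.149, 0.989, -0.002], [0.002, -0.002, -1.0]]
contact_force: [-3.3, 1.1, -1.0]
finger_gap: 0.0
time: 6.17
tcp_pos: [0.5834, -0.0123, 0.0251]
tcp_rot: [[-0.989, -0.149, -0.0], [-0.149, 0.989, -0.002], [0.0, -0.002, -1.0]]
contact_force: [-0.4, -0.3, -0.6]
finger_gap: 0.0001
6.1667 [ 0.58342446 -0.0122836   0.02510796] [-0.44020015 -0.32523955 -0.58781552] [-0.02607808  0.10391542  0.08023264]
```

View pics/c3.png

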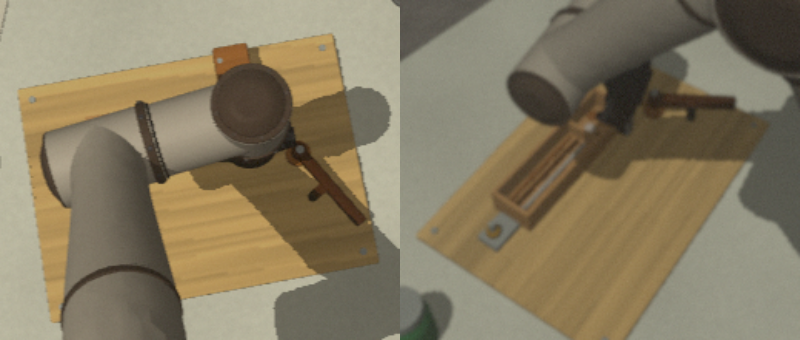

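```bash
python3 -m handwheel '[[[0.001,0,0],[0,0,0]],[[0.002,0,0],[0,0,0]],[[0.003,0,0],[0,0,0]]]' | grep -E 'pos|force'
for i in 1; do python3 -m handwheel '[[[0.001,0,0],[0,0,0]],[[0.002,0,0],[0,0,0]]]' | grep -E 'pos|force'; done
python3 -m handwheel '[[[0.001,0,0],[0,0,0]],[[0.002,0,0],[0,0,0]]]' | grep -E 'pos|force'
```

```text
tcp_pos: [0.5854, -0.0123, 0.0253]
contact_force: [-3.6, 1.6, 1.3]
tcp_pos: [0.5868, -0.0123, 0.0253]
contact_force: [-4.0, 0.1, 1.0]
tcp_pos: [0.5886, -0.0124, 0.0253]
contact_force: [-3.5, 0.3, 1.1]
```

```bash
python3 -m handwheel '[[[0.001,0,0],[0,0,0]],[[0.002,0,0],[0,0,0]]]' | grep -E 'pos|force'
python3 -m handwheel '[[[0.001,0,0],[0,0,0]],[[0.002,0,0],[0,0,0]]]' | grep -E 'pos|force'
```

```text
tcp_pos: [0.5906, -0.0124, 0.0253]
contact_force: [-3.3, 0.6, 1.8]
tcp_pos: [0.5926, -0.0124, 0.0253]
contact_force: [-3.2, 0.5, 3.0]
```

```bash
python3 -m handwheel '[[[0.001,0,0],[0,0,0]]]' | grep -E 'pos|force'
python3 -m handwheel '[[[0.001,0,0],[0,0,0]]]' | grep -E 'pos|force'
```

```text
tcp_pos: [0.5937, -0.0124, 0.0253]
contact_force: [-3.8, 0.8, 2.1]
tcp_pos: [0.5947, -0.0124, 0.0253]
contact_force: [-4.3, 1.2, 2.0]
```

```bash
python3 -m handwheel '[[[0.001,0,0],[0,0,0]]]' | grep -E 'pos|force'
python3 -m handwheel '[[[0.001,0,0],[0,0,0]]]' | grep -E 'pos|force'
```

```text
tcp_pos: [0.5958, -0.0124, 0.0253]
contact_force: [-4.8, 0.8, 1.5]
tcp_pos: [0.5963, -0.0125, 0.0253]
contact_force: [-6.8, 1.9, 4.4]
```

```bash
python3 - <<'E'
from h import *
for i in range(3):
    im,d=shot('side','side4.png'); s=arm.read_state(); print(s['time'],s['tcp_pos'],s['contact_force'])
im2=cv2.imread('pics/side4.png'); cv2.imwrite('pics/c4.png',cv2.resize(im2[190:290,220:380],(800,500),interpolation=cv2.INTER_CUBIC))
E
```

```text
7.5667 [ 0.59631092 -0.01248032  0.02530311] [-5.53311267  1.4640073   3.7847419 ]
7.6167 [ 0.59632018 -0.01248507  0.02530241] [-4.80451854  0.56013847  2.17967883]
7.6667 [ 0.59632324 -0.0124971   0.02530052] [-4.98342124  0.66782675  2.45004182]
```

View pics/c4.png

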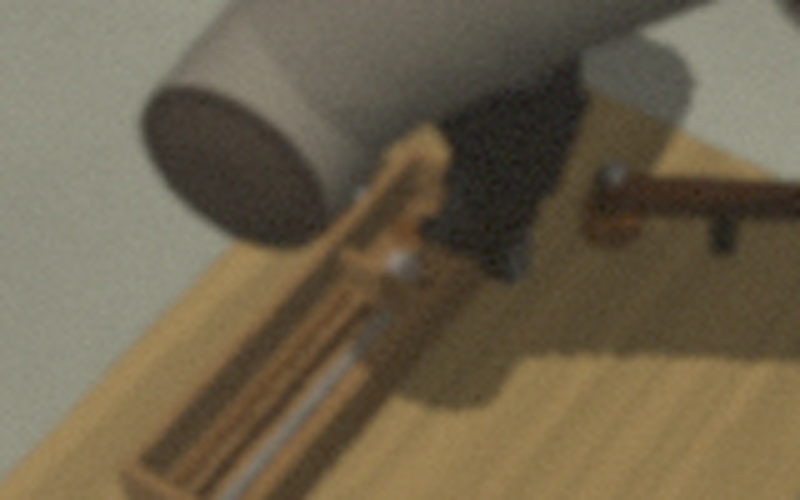

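```bash
python3 -m handwheel '[[[0.001,0,0],[0,0,0]],[[0.001,0,0],[0,0,0]]]' | grep -E 'pos|force'
python3 - <<'E'
from h import *
for i in range(3):
    arm.get_image('top'); s=arm.read_state(); print(s['time'],s['tcp_pos'],s['contact_force'])
E
```

```text
tcp_pos: [0.5963, -0.0125, 0.0253]
contact_force: [-6.1, 1.4, 3.1]
7.8833 [ 0.59633194 -0.01251796  0.0252964 ] [-6.24078842  0.74748339  3.83487075]
7.9333 [ 0.5963688  -0.01252798  0.0252708 ] [-6.29964365  0.50908277  3.98977077]
7.9833 [ 0.59634611 -0.01252653  0.02529236] [-6.97330206  1.31480136  3.41377836]
```

```bash
python3 -m handwheel '[[[0.001,0,0],[0,0,0]],[[0.001,0,0],[0,0,0]]]' | grep -E 'pos|force'
python3 - <<'E'
from h import *
for i in range(3):
    arm.get_image('top'); s=arm.read_state(); print(s['time'],s['tcp_pos'],s['contact_force'])
E
```

```text
tcp_pos: [0.5963, -0.0125, 0.0253]
contact_force: [-7.0, 1.6, 4.4]
8.2 [ 0.59629774 -0.01255708  0.0253063 ] [-6.78036466  2.60264818  4.17060786]
8.25 [ 0.59630597 -0.0125549   0.025308  ] [-7.59979621  1.87648382  4.17737174]
8.3 [ 0.5962807  -0.01255845  0.02529473] [-6.6633485   1.40092551  4.41908766]
```

```bash
python3 -m handwheel '[[[0.0015,0,0],[0,0,0]],[[0.002,0,0],[0,0,0]],[[0.002,0,0],[0,0,0]]]' | grep -E 'pos|force'
python3 - <<'E'
from h import *
for i in range(4):
    arm.get_image('top'); s=arm.read_state(); print(s['time'],s['tcp_pos'],s['contact_force'])
E
```

```text
tcp_pos: [0.5967, -0.0126, 0.0253]
contact_force: [-8.1, 1.7, 4.7]
8.6 [ 0.59665316 -0.01258761  0.02528169] [-7.4116682   1.98552124  5.74476126]
8.65 [ 0.59666977 -0.01261047  0.02529372] [-7.40467085  2.2435956   5.53455971]
8.7 [ 0.5966691  -0.01258606  0.02531827] [-6.96910736  1.59556179  5.41972614]
8.75 [ 0.59666914 -0.01257614  0.02529331] [-7.78871996  2.52916356  4.76123246]
```

```bash
python3 -m handwheel '[[[0.002,0,0],[0,0,0]],[[0.003,0,0],[0,0,0]],[[0.003,0,0],[0,0,0]]]' | grep -E 'pos|force'
python3 - <<'E'
from h import *
for i in range(4):
    arm.get_image('top'); s=arm.read_state(); print(s['time'],s['tcp_pos'],s['contact_force'])
E
```

```text
tcp_pos: [0.5972, -0.0127, 0.0252]
contact_force: [-9.8, 2.1, 6.5]
9.05 [ 0.59721858 -0.01271955  0.02523955] [-9.55125837  3.24903879  5.85566056]
9.1 [ 0.59719577 -0.01270912  0.0252569 ] [-9.32882377  1.95742469  6.7162639 ]
9.15 [ 0.59721926 -0.01269724  0.02525488] [-9.63420896  1.66372741  6.65719358]
9.2 [ 0.59723614 -0.01272335  0.0252502 ] [-9.50012779  2.2372659   6.44289467]
```

```bash
python3 -m handwheel '[[[-0.003,0,0],[0,0,0]],[[-0.008,-0.001,0],[0,0,0]],[[-0.016,-0.002,0],[0,0,0]],[[-0.026,-0.004,0],[0,0,0]],[[-0.040,-0.006,0.01],[0,0,0]],[[-0.06,-0.008,0.04],[0,0,0]],[[-0.08,-0.01,0.07],[0,0,0]],[[-0.1,-0.015,0.1],[0,0,0]]]'
python3 -m handwheel '[[[-0.02,-0.03,0.01],[0,0,0]],[[-0.03,-0.06,0.01],[0,0,0]],[[-0.04,-0.09,0.01],[0,0,0]],[[-0.05,-0.12,0.01],[0,0,0]],[[-0.05,-0.15,0.01],[0,0,0]],[[-0.05,-0.18,0.01],[0,0,0]],[[-0.05,-0.2,0.01],[0,0,0]],[[-0.05,-0.2,0.01],[0,0,0]]]'
cat > look.py <<'E'
import sys
from h import *
k=sys.argv[1]
im,d=shot('top',f'top{k}.png'); P=cloud('top',d)
o=np.array([.5557,.0807]);a=.1525;R=np.array([[np.cos(a),-np.sin(a)],[np.sin(a),np.cos(a)]])
B=P.copy();B[...,:2]=(P[...,:2]-o)@R
z=P[...,2]; g=(d>0)
sel=g&(z>.045)&(z<.058)&(B[...,0]>.015)&(B[...,0]<.1175)&(B[...,1]<.15)&(B[...,1]>-.16)
q=B[sel][:,:2]; c,sz,an=cv2.minAreaRect(q.astype(np.float32)); print('tray board frame',np.round(c,4),np.round(sz,4),an,cv2.boxPoints((c,sz,an)).round(4).tolist())
# bar
sel=g&(z>.042)&(z<.056)&(np.hypot(B[...,0]-.002,B[...,1]+.165)<.145)&((B[...,0]<.025)|(B[...,1]<-.14))
q=B[sel][:,:2]-np.array([.002,-.165])
r=np.hypot(q[:,0],q[:,1]); t=q[r>.09]; ang=np.arctan2(t[:,1].mean(),t[:,0].mean()); print('bar angle board deg',np.degrees(ang)%360,len(t),'rmax',r.max())
cv2.imwrite(f'pics/c{k}.png',cv2.resize(cv2.imread(f'pics/top{k}.png')[150:370,170:430],None,fx=2.7,fy=2.7))
s=arm.read_state(); print(s['time'],s['tcp_pos'],s['contact_force'])
E
python3 look.py 5
```

```text
time: 9.87
tcp_pos: [0.4966, -0.0278, 0.126]
tcp_rot: [[-0.989, -0.149, -0.019], [-0.149, 0.989, -0.004], [0.019, -0.001, -1.0]]
contact_force: [0.6, 0.8, 1.0]
finger_gap: 0.0003
time: 10.53
tcp_pos: [0.4468, -0.2308, 0.1361]
tcp_rot: [[-0.989, -0.145, -0.016], [-0.145, 0.989, -0.005], [0.017, -0.003, -1.0]]
contact_force: [1.3, 0.4, -0.1]
finger_gap: 0.0
tray board frame [ 0.0719 -0.0022] [0.0715 0.2508] 0.4416903853416443 [[0.03519999980926514, 0.12290000170469284], [0.03709999844431877, -0.12790000438690186], [0.10859999805688858, -0.12729999423027039], [0.10670000314712524, 0.1234000027179718]]
bar angle board deg nan 0 rmax 0.019402906573259954
10.5833 [ 0.44655853 -0.22939181  0.135929  ] [-0.29103688  0.77221017 -0.25650502]look.py:13: RuntimeWarning: Mean of empty slice.
  r=np.hypot(q[:,0],q[:,1]); t=q[r>.09]; ang=np.arctan2(t[:,1].mean(),t[:,0].mean()); print('bar angle board deg',np.degrees(ang)%360,len(t),'rmax',r.max())
  ret = ret.dtype.type(ret / rcount)
```

View pics/c5.png

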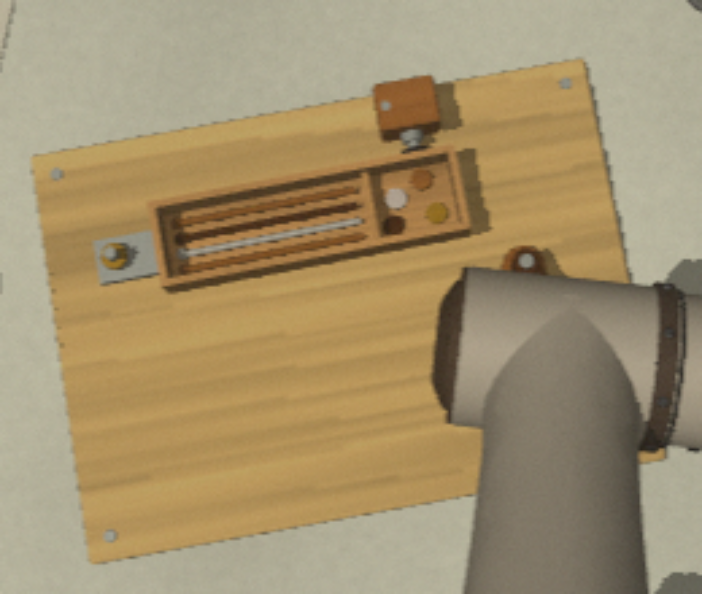

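```bash
cat > wp.py <<'E'
from h import *
import sys
o=np.array([.5557,.0807]);a=.1525;R=np.array([[np.cos(a),-np.sin(a)],[np.sin(a),np.cos(a)]])
def tcp(th,gap=0,c=.115):
    th=np.radians(th);u=np.array([np.cos(th),np.sin(th)]);m=np.array([-u[1],u[0]])
    h=.008+.011*abs(m[0])+.0145*abs(m[1])
    return o+R@(np.array([.002,-.165])+c*u+(h+gap)*m)
if __name__=='__main__':
    for n,f in(('top','top0.png'),('side','side0.png')):
        d=np.load('pics/'+f+'.npy');P=cloud(n,d);q=P[(d>0)&(P[...,2]>.042)&(P[...,2]<.055)][:,[0,1]]
        b=(q-o)@R-np.array([.002,-.165]); r=np.hypot(*b.T);k=(r>.09)&(r<.135)&(b[:,1]<.03);t=b[k];print(n,k.sum(),np.degrees(np.arctan2(t[:,1].mean(),t[:,0].mean()))%360,r[k].max())
    s=arm.read_state();p=s['tcp_pos'];print(p)
    for th,g in [(211,.02),(211,.005)]+[(x,0) for x in range(208,84,-5)]: print(th,g,np.round(tcp(th,g),4),np.round(tcp(th,g)-p[:2],4))
E
python3 wp.py
```

```text
top 148 210.3379057609124 0.13083712740828152
side 99 209.53739458631466 0.13121619853034192
[ 0.44655853 -0.22939181  0.135929  ]
211 0.02 [ 0.5238 -0.191 ] [0.0772 0.0383]
211 0.005 [ 0.5142 -0.1795] [0.0676 0.0499]
208 0 [ 0.5061 -0.1717] [0.0596 0.0577]
203 0 [ 0.4984 -0.1644] [0.0519 0.065 ]
198 0 [ 0.4914 -0.1563] [0.0448 0.0731]
193 0 [ 0.485  -0.1475] [0.0385 0.0819]
188 0 [ 0.4795 -0.1381] [0.0329 0.0913]
183 0 [ 0.4748 -0.128 ] [0.0283 0.1013]
178 0 [ 0.4712 -0.1183] [0.0247 0.1111]
173 0 [ 0.4685 -0.1093] [0.022  0.1201]
168 0 [ 0.4665 -0.1   ] [0.02   0.1294]
163 0 [ 0.4653 -0.0904] [0.0188 0.139 ]
158 0 [ 0.4649 -0.0806] [0.0184 0.1488]
153 0 [ 0.4654 -0.0707] [0.0189 0.1587]
148 0 [ 0.4668 -0.0607] [0.0202 0.1687]
143 0 [ 0.469  -0.0507] [0.0225 0.1787]
138 0 [ 0.4722 -0.0409] [0.0257 0.1885]
133 0 [ 0.4764 -0.0312] [0.0298 0.1982]
128 0 [ 0.4815 -0.0219] [0.0349 0.2075]
123 0 [ 0.4874 -0.013 ] [0.0409 0.2164]
118 0 [ 0.4943 -0.0046] [0.0477 0.2248]
113 0 [0.502  0.0032] [0.0555 0.2326]
108 0 [0.5105 0.0103] [0.064  0.2397]
103 0 [0.5197 0.0166] [0.0732 0.246 ]
98 0 [0.5296 0.022 ] [0.083  0.2514]
93 0 [0.54   0.0265] [0.0935 0.2559]
88 0 [0.5499 0.0298] [0.1033 0.2592]
```

```bash
python3 -m handwheel '[[[0.025,0.01,0],[0,0,0]],[[0.05,0.025,0],[0,0,0]],[[0.077,0.038,0],[0,0,0]],[[0.077,0.038,-0.02],[0,0,0]],[[0.077,0.038,-0.045],[0,0,0]],[[0.077,0.038,-0.07],[0,0,0]],[[0.077,0.038,-0.09],[0,0,0]],[[0.077,0.038,-0.108],[0,0,0]]]'
python3 -m handwheel '[[[0,0,0],[0,0,0]],[[0,0,0],[0,0,0]]]'
python3 wp.py | tail -28 | head -12
python3 - <<'E'
from h import *
shot('side','side6.png')
im2=cv2.imread('pics/side6.png'); cv2.imwrite('pics/c6.png',cv2.resize(im2[170:310,250:450],(800,560),interpolation=cv2.INTER_CUBIC))
E
```

```text
time: 11.25
tcp_pos: [0.5233, -0.1902, 0.0266]
tcp_rot: [[-0.989, -0.147, -0.017], [-0.147, 0.989, -0.004], [0.018, -0.002, -1.0]]
contact_force: [0.0, -0.3, -0.6]
finger_gap: -0.0001
time: 11.42
tcp_pos: [0.5228, -0.1892, 0.026]
tcp_rot: [[-0.989, -0.148, -0.019], [-0.148, 0.989, -0.005], [0.02, -0.002, -1.0]]
contact_force: [-0.1, 1.1, 0.8]
finger_gap: 0.0002
[ 0.52280595 -0.18924265  0.02597068]
211 0.02 [ 0.5238 -0.191 ] [ 0.001  -0.0018]
211 0.005 [ 0.5142 -0.1795] [-0.0086  0.0097]
208 0 [ 0.5061 -0.1717] [-0.0167  0.0176]
203 0 [ 0.4984 -0.1644] [-0.0244  0.0249]
198 0 [ 0.4914 -0.1563] [-0.0314  0.0329]
193 0 [ 0.485  -0.1475] [-0.0378  0.0417]
188 0 [ 0.4795 -0.1381] [-0.0433  0.0512]
183 0 [ 0.4748 -0.128 ] [-0.048   0.0612]
178 0 [ 0.4712 -0.1183] [-0.0516  0.071 ]
173 0 [ 0.4685 -0.1093] [-0.0543  0.08  ]
168 0 [ 0.4665 -0.1   ] [-0.0563  0.0893]
```

View pics/c6.png

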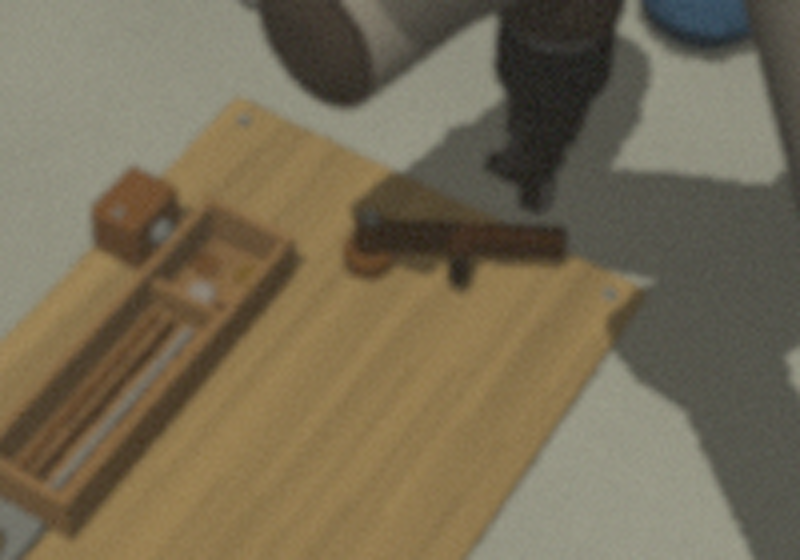

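```bash
python3 -m handwheel '[[[-0.006,0.006,0],[0,0,0]],[[-0.011,0.012,0],[0,-0.01,0]],[[-0.0167,0.0176,0],[0,-0.019,0]],[[-0.0244,0.025,0],[0,-0.019,0]],[[-0.0314,0.033,0],[0,-0.019,0]],[[-0.038,0.0417,0],[0,-0.019,0]],[[-0.0433,0.0512,0],[0,-0.019,0]],[[-0.048,0.0612,0],[0,-0.019,0]]]'
python3 wp.py | tail -22
```

```text
time: 12.13
tcp_pos: [0.48, -0.128, 0.0294]
tcp_rot: [[-0.989, -0.15, 0.014], [-0.15, 0.989, -0.006], [-0.013, -0.008, -1.0]]
contact_force: [6.4, -5.6, -0.3]
finger_gap: -0.0001
193 0 [ 0.485  -0.1475] [ 0.005  -0.0196]
188 0 [ 0.4795 -0.1381] [-0.0005 -0.0101]
183 0 [ 0.4748 -0.128 ] [-0.0052 -0.0001]
178 0 [ 0.4712 -0.1183] [-0.0088  0.0097]
173 0 [ 0.4685 -0.1093] [-0.0115  0.0187]
168 0 [ 0.4665 -0.1   ] [-0.0135  0.028 ]
163 0 [ 0.4653 -0.0904] [-0.0147  0.0376]
158 0 [ 0.4649 -0.0806] [-0.015   0.0474]
153 0 [ 0.4654 -0.0707] [-0.0146  0.0573]
148 0 [ 0.4668 -0.0607] [-0.0132  0.0673]
143 0 [ 0.469  -0.0507] [-0.0109  0.0773]
138 0 [ 0.4722 -0.0409] [-0.0077  0.0871]
133 0 [ 0.4764 -0.0312] [-0.0036  0.0967]
128 0 [ 0.4815 -0.0219] [0.0015 0.1061]
123 0 [ 0.4874 -0.013 ] [0.0074 0.115 ]
118 0 [ 0.4943 -0.0046] [0.0143 0.1234]
113 0 [0.502  0.0032] [0.022  0.1312]
108 0 [0.5105 0.0103] [0.0305 0.1383]
103 0 [0.5197 0.0166] [0.0397 0.1446]
98 0 [0.5296 0.022 ] [0.0496 0.15  ]
93 0 [0.54   0.0265] [0.06   0.1545]
88 0 [0.5499 0.0298] [0.0699 0.1578]
```

```bash
python3 -m handwheel '[[[-0.007,0.008,-0.001],[0,0,0]],[[-0.0115,0.017,-0.002],[0,0,0]],[[-0.0135,0.026,-0.003],[0,0,0]],[[-0.015,0.035,-0.003],[0,0,0]],[[-0.016,0.044,-0.003],[0,0,0]],[[-0.016,0.053,-0.003],[0,0,0]],[[-0.015,0.062,-0.003],[0,0,0]],[[-0.0135,0.0673,-0.003],[0,0,0]]]'
python3 wp.py | tail -13
python3 - <<'E'
from h import *
shot('side','side7.png')
im2=cv2.imread('pics/side7.png'); cv2.imwrite('pics/c7.png',cv2.resize(im2[170:310,250:450],(800,560),interpolation=cv2.INTER_CUBIC))
E
```

```text
time: 12.8
tcp_pos: [0.4669, -0.0605, 0.0277]
tcp_rot: [[-0.988, -0.151, 0.018], [-0.151, 0.989, -0.006], [-0.017, -0.009, -1.0]]
contact_force: [2.9, -7.2, 0.7]
finger_gap: -0.0002
148 0 [ 0.4668 -0.0607] [-0.0001 -0.0001]
143 0 [ 0.469  -0.0507] [0.0022 0.0098]
138 0 [ 0.4722 -0.0409] [0.0054 0.0197]
133 0 [ 0.4764 -0.0312] [0.0095 0.0293]
128 0 [ 0.4815 -0.0219] [0.0146 0.0386]
123 0 [ 0.4874 -0.013 ] [0.0206 0.0475]
118 0 [ 0.4943 -0.0046] [0.0274 0.0559]
113 0 [0.502  0.0032] [0.0352 0.0637]
108 0 [0.5105 0.0103] [0.0437 0.0708]
103 0 [0.5197 0.0166] [0.0529 0.0771]
98 0 [0.5296 0.022 ] [0.0627 0.0825]
93 0 [0.54   0.0265] [0.0732 0.087 ]
88 0 [0.5499 0.0298] [0.083  0.0904]
```

View pics/c7.png

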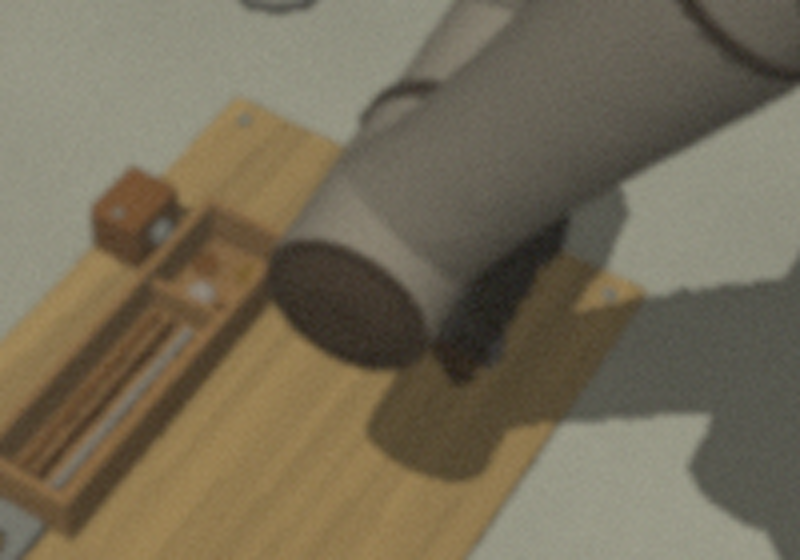

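The bar tip shows ahead of the fingers at about (460,360) in the enlarged crop. The tray is still home.

```bash
python3 -m handwheel '[[[0.002,0.009,0],[0,0,0]],[[0.005,0.018,0],[0,0,0]],[[0.009,0.027,0],[0,0,0]],[[0.0135,0.0365,0],[0,0,0]],[[0.0195,0.046,0],[0,0,0]],[[0.0265,0.055,0],[0,0,0]],[[0.033,0.0615,0],[0,0,0]],[[0.040,0.068,0],[0,0,0]]]'
python3 wp.py | tail -6
```

```text
time: 13.52
tcp_pos: [0.5033, 0.0064, 0.0273]
tcp_rot: [[-0.989, -0.15, 0.011], [-0.15, 0.989, -0.008], [-0.009, -0.01, -1.0]]
contact_force: [-2.6, -6.9, 1.1]
finger_gap: -0.0003
113 0 [0.502  0.0032] [-0.0012 -0.0032]
108 0 [0.5105 0.0103] [0.0073 0.0039]
103 0 [0.5197 0.0166] [0.0165 0.0102]
98 0 [0.5296 0.022 ] [0.0263 0.0156]
93 0 [0.54   0.0265] [0.0368 0.0201]
88 0 [0.5499 0.0298] [0.0466 0.0234]
```

```bash
python3 -m handwheel '[[[0.006,0.002,0],[0,0,0]],[[0.012,0.005,0],[0,0,0]],[[0.018,0.008,0],[0,0,0]],[[0.023,0.010,0],[0,0,0]],[[0.027,0.012,0],[0,0,0]]]'
python3 wp.py | tail -4
python3 look.py 8
```

```text
time: 13.93
tcp_pos: [0.5258, 0.0178, 0.0267]
tcp_rot: [[-0.989, -0.149, 0.003], [-0.149, 0.989, -0.01], [-0.001, -0.01, -1.0]]
contact_force: [-7.5, 0.8, 2.9]
finger_gap: 0.0001
103 0 [0.5197 0.0166] [-0.006  -0.0012]
98 0 [0.5296 0.022 ] [0.0038 0.0042]
93 0 [0.54   0.0265] [0.0142 0.0087]
88 0 [0.5499 0.0298] [0.0241 0.012 ]
tray board frame [ 0.0739 -0.0023] [0.075  0.2502] 0.5367366075515747 [[0.03519999980926514, 0.12250000238418579], [0.03759999945759773, -0.12770000100135803], [0.11259999871253967, -0.12700000405311584], [0.11020000278949738, 0.12319999933242798]]
bar angle board deg nan 0 rmax 0.05546752989345808
13.9833 [0.52677367 0.01820898 0.02671006] [-5.47381591  1.17785256  0.66962492]look.py:13: RuntimeWarning: Mean of empty slice.
  r=np.hypot(q[:,0],q[:,1]); t=q[r>.09]; ang=np.arctan2(t[:,1].mean(),t[:,0].mean()); print('bar angle board deg',np.degrees(ang)%360,len(t),'rmax',r.max())
  ret = ret.dtype.type(ret / rcount)
```

View pics/c8.png

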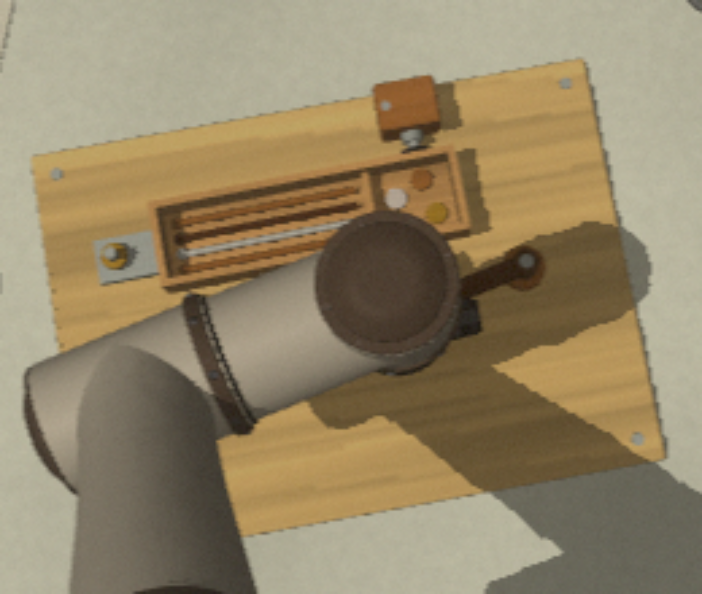

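```bash
python3 -m handwheel '[[[0.0025,0.001,0],[0,0,0]],[[0.005,0.002,0],[0,0,0]],[[0.0075,0.003,0],[0,0,0]],[[0.009,0.004,0],[0,0,0]],[[0.010,0.0045,0],[0,0,0]],[[0.011,0.005,0],[0,0,0]]]' | grep -E 'pos|force'
python3 -m handwheel '[[[0.001,0.0003,0],[0,0,0]],[[0.002,0.0006,0],[0,0,0]]]' | grep -E 'pos|force'
python3 -m handwheel '[[[0.001,0.0003,0],[0,0,0]],[[0.002,0.0006,0],[0,0,0]]]' | grep -E 'pos|force'
python3 wp.py | tail -3
```

```text
tcp_pos: [0.5348, 0.0219, 0.0265]
contact_force: [-4.3, -4.4, 2.7]
tcp_pos: [0.5349, 0.0218, 0.0265]
contact_force: [-6.2, -2.9, 3.2]
tcp_pos: [0.5354, 0.022, 0.0265]
contact_force: [-5.7, -1.3, 4.5]
98 0 [0.5296 0.022 ] [-0.0058  0.    ]
93 0 [0.54   0.0265] [0.0046 0.0045]
88 0 [0.5499 0.0298] [0.0145 0.0079]
```

```bash
python3 -m handwheel '[[[0.002,0.0007,0],[0,0,0]],[[0.003,0.001,0],[0,0,0]],[[0.004,0.0013,0],[0,0,0]],[[0.005,0.0017,0],[0,0,0]]]' | grep -E 'pos|force'
python3 -m handwheel '[[[0.002,0.0006,0],[0,0,0]],[[0.003,0.0009,0],[0,0,0]],[[0.004,0.0012,0],[0,0,0]]]' | grep -E 'pos|force'
python3 -m handwheel '[[[0.002,0.0006,0],[0,0,0]],[[0.003,0.0009,0],[0,0,0]],[[0.004,0.0012,0],[0,0,0]]]' | grep -E 'pos|force'
python3 wp.py | tail -2
```

```text
tcp_pos: [0.539, 0.0232, 0.0266]
contact_force: [-5.2, -3.3, 4.2]
tcp_pos: [0.5416, 0.024, 0.0266]
contact_force: [-6.5, -1.8, 4.1]
tcp_pos: [0.5442, 0.0247, 0.0266]
contact_force: [-6.1, -2.0, 3.1]
93 0 [0.54   0.0265] [-0.0042  0.0018]
88 0 [0.5499 0.0298] [0.0056 0.0052]
```

```bash
cat > st.py <<'E'
from h import *
f=[];
for i in range(3):
    arm.get_image('top'); s=arm.read_state(); f.append(s['contact_force'])
print(s['time'],np.round(s['tcp_pos'],4),np.round(np.mean(f,0),2))
E
python3 -m handwheel '[[[0.002,0.0006,0],[0,0,0]],[[0.003,0.0009,0],[0,0,0]],[[0.003,0.0009,0],[0,0,0]]]' | grep -E 'pos|force'; python3 st.py
```

```text
tcp_pos: [0.546, 0.0251, 0.0267]
contact_force: [-6.1, -2.6, 3.1]
16.05 [0.5461 0.0251 0.0267] [-5.29 -2.66  3.75]
```

```bash

python3 -m handwheel '[[[0.002,0.0006,0],[0,0,0]],[[0.003,0.0009,0],[0,0,0]],[[0.003,0.0009,0],[0,0,0]]]' | grep -E 'pos|force'; python3 st.py; python3 look.py 9 2>/dev/null
```

```text
tcp_pos: [0.5477, 0.0255, 0.0267]
contact_force: [-4.7, -2.5, 4.2]
16.45 [0.5477 0.0255 0.0267] [-5.16 -2.22  3.56]
tray board frame [ 0.0661 -0.0022] [0.2518 0.0939] 88.19142150878906 [[0.01510000042617321, -0.1265999972820282], [0.10899999737739563, -0.12950000166893005], [0.11699999868869781, 0.12210000306367874], [0.023099999874830246, 0.1251000016927719]]
bar angle board deg nan 0 rmax 0.06402892280440424
16.5 [0.54767907 0.0255065  0.02667417] [-5.39340515 -1.86502579  3.18952326]
```

View pics/c9.png

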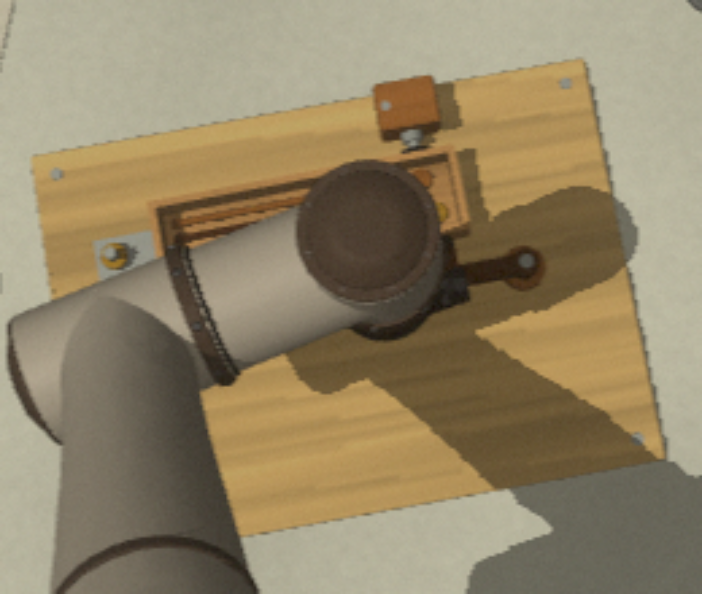

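```bash

python3 -m handwheel '[[[0.002,0.0004,0],[0,0,0]],[[0.003,0.0006,0],[0,0,0]],[[0.003,0.0006,0],[0,0,0]]]' | grep -E 'pos|force'; python3 st.py
```

```text
tcp_pos: [0.5493, 0.0258, 0.0267]
contact_force: [-6.7, -2.7, 4.3]
16.9 [0.5493 0.0259 0.0267] [-5.32 -1.79  4.31]
```

```bash

python3 -m handwheel '[[[0.002,0.0004,0],[0,0,0]],[[0.003,0.0006,0],[0,0,0]],[[0.003,0.0006,0],[0,0,0]]]' | grep -E 'pos|force'; python3 st.py
```

```text
tcp_pos: [0.5507, 0.0261, 0.0267]
contact_force: [-5.9, -1.5, 4.0]
17.3 [0.5507 0.0261 0.0267] [-6.3  -1.41  4.06]
```

```bash

python3 -m handwheel '[[[0.002,0.0004,0],[0,0,0]],[[0.003,0.0006,0],[0,0,0]],[[0.003,0.0006,0],[0,0,0]]]' | grep -E 'pos|force'; python3 st.py
```

```text
tcp_pos: [0.5509, 0.0262, 0.0267]
contact_force: [-8.4, -0.8, 6.1]
17.7 [0.5509 0.0262 0.0266] [-8.4  -1.01  6.44]
```

```bash

python3 -m handwheel '[[[0.003,0.0005,0],[0,0,0]],[[0.004,0.0006,0],[0,0,0]],[[0.004,0.0006,0],[0,0,0]]]' | grep -E 'pos|force'; python3 st.py
```

```text
tcp_pos: [0.5518, 0.0263, 0.0267]
contact_force: [-10.7, -1.3, 8.0]
18.1 [0.5518 0.0263 0.0267] [-9.4  -0.5   7.39]
```

```bash

python3 -m handwheel '[[[0.003,0.0005,0],[0,0,0]],[[0.004,0.0006,0],[0,0,0]],[[0.004,0.0006,0],[0,0,0]]]' | grep -E 'pos|force'; python3 st.py
```

```text
tcp_pos: [0.5523, 0.0264, 0.0266]
contact_force: [-10.4, -0.4, 7.7]
18.5 [0.5523 0.0264 0.0267] [-10.12  -0.24   8.  ]
```

```bash

python3 -m handwheel '[[[0.003,0.0005,0],[0,0,0]],[[0.0045,0.0006,0],[0,0,0]],[[0.0045,0.0006,0],[0,0,0]],[[0.0045,0.0006,0],[0,0,0]]]' | grep -E 'pos|force'; python3 st.py
```

```text
tcp_pos: [0.5532, 0.0265, 0.0267]
contact_force: [-10.1, -0.2, 9.1]
18.9833 [0.5532 0.0265 0.0267] [-10.15   0.16   8.57]
```

```bash
python3 -m handwheel '[[[-0.002,0,0],[0,0,0]],[[-0.005,-0.001,0],[0,0,0]],[[-0.010,-0.0015,0],[0,0,0]],[[-0.018,-0.003,0],[0,0,0]],[[-0.03,-0.005,0],[0,0,0]],[[-0.045,-0.01,0.02],[0,0,0]],[[-0.06,-0.02,0.05],[0,0,0]],[[-0.07,-0.04,0.08],[0,0,0]]]' | grep -E 'pos|force'
python3 -m handwheel '[[[-0.01,-0.035,0.01],[0,0,0]],[[-0.02,-0.07,0.02],[0,0,0]],[[-0.03,-0.105,0.03],[0,0,0]],[[-0.04,-0.14,0.04],[0,0,0]],[[-0.05,-0.175,0.04],[0,0,0]],[[-0.06,-0.21,0.04],[0,0,0]],[[-0.06,-0.245,0.04],[0,0,0]],[[-0.06,-0.28,0.04],[0,0,0]]]' | grep -E 'pos|force'
python3 look.py 10; python3 st.py
```

```text
tcp_pos: [0.4814, -0.0131, 0.1068]
contact_force: [1.2, 0.2, 1.4]
tcp_pos: [0.4206, -0.2947, 0.1472]
contact_force: [0.3, -0.0, 0.1]
tray board frame [ 0.063  -0.0026] [0.0979 0.2502] 0.6555154919624329 [[0.012600000016391277, 0.12200000137090683], [0.01549999974668026, -0.1281999945640564], [0.11339999735355377, -0.12710000574588776], [0.11050000041723251, 0.12309999763965607]]
bar angle board deg 86.4818177198554 148 rmax 0.1315286178233894
20.3667 [ 0.42145861 -0.29925239  0.14705582] [ 2.89981054 -3.82457481  2.5832867 ]
20.5167 [ 0.4208 -0.2938  0.1464] [-0.06 -0.24 -0.35]
```

View pics/c10.png

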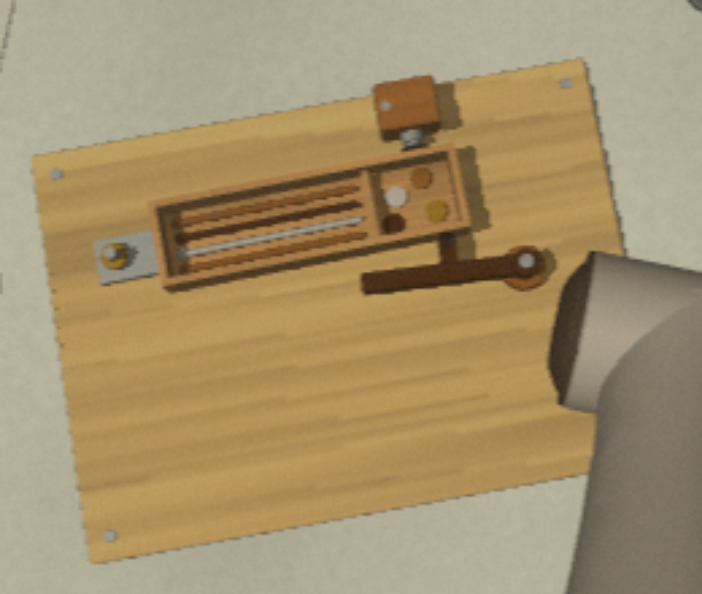

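```bash
python3 - <<'E'
from h import *
g=lambda f:cv2.cvtColor(cv2.imread('pics/'+f),cv2.COLOR_BGR2GRAY).astype(np.float32)
A,B,Z,T2=g('top5.png'),g('top10.png'),g('top0.png'),g('top9.png')
def sh(a,b,x0,x1,y0,y1):
    W=np.eye(2,3,dtype=np.float32)
    try: cc,W=cv2.findTransformECC(a[y0:y1,x0:x1],b[y0:y1,x0:x1],W,cv2.MOTION_TRANSLATION,(3,200,1e-6),None,3); return round(float(cc),3),W[:,2]
    except Exception as e: return str(e)[:60]
print('tray end 5->10',sh(A,B,305,345,204,236))
print('tray piv 5->10',sh(A,B,225,262,222,260))
print('board static',sh(A,B,180,225,300,360), sh(A,B,240,300,290,320))
print('block',sh(A,B,305,340,176,200),'0->10 block',sh(Z,B,305,336,174,196),'0->5',sh(Z,A,305,336,174,196))
v=[]
for f in('top0.png','top5.png','top10.png'): v.append(cv2.resize(cv2.imread('pics/'+f)[170:240,290:357],(266,560),interpolation=cv2.INTER_CUBIC) if 0 else cv2.resize(cv2.imread('pics/'+f)[172:238,296:340],(264,396),interpolation=cv2.INTER_CUBIC))
cv2.imwrite('pics/cmp.png',cv2.hconcat(v))
E
```

```text
tray end 5->10 (0.991, array([-0.03664743, -0.6612412 ], dtype=float32))
tray piv 5->10 (0.983, array([ 0.03875465, -0.19062248], dtype=float32))
board static (0.997, array([0.0165775 , 0.00333005], dtype=float32)) (0.965, array([ 0.00294291, -0.05177751], dtype=float32))
block (0.999, array([0.01036698, 0.00300652], dtype=float32)) 0->10 block (1.0, array([0.01232611, 0.00238391], dtype=float32)) 0->5 (1.0, array([-0.03159997,  0.01199752], dtype=float32))
```

View pics/cmp.png

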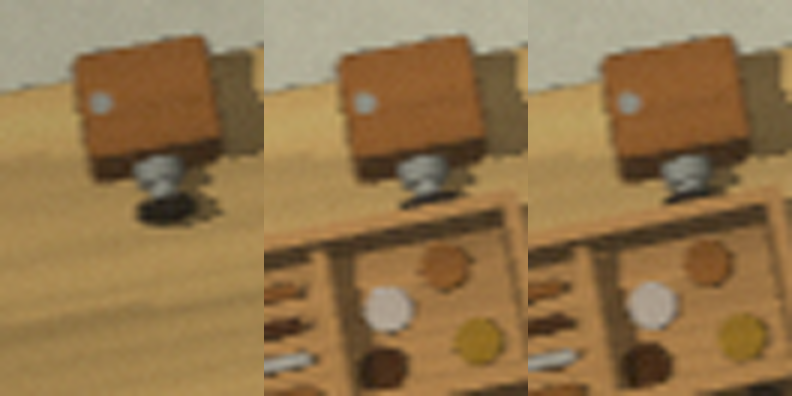

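The tray's end moved in a further 0.66 px (about 1.4 mm, or about 3.6 N) under the bar. The stop force should therefore be about 3.6–7.3 N. The nub is on the tray, and the arm is well clear. I'm handing the job in.

```bash
python3 - <<'E'
from h import *
im,d=shot('side','side11.png');P=cloud('side',d);d0=np.load('pics/side0.png.npy')
for t in('jar','bobbin','bowl'):
    r=arm.cut_out(t,'side')
    if r: q=P[r[0]['pixels']&(d>0)]; print(t,round(r[0]['conf'],2),np.round(np.median(q,0),3))
print(arm.sign_off(), arm.read_state()['time'])
E
```

```text
jar 0.94 [0.558 0.422 0.08 ]
bobbin 0.61 [0.424 0.408 0.066]
bowl 0.79 [ 0.567 -0.462  0.026]
the job is handed in; nothing more can be done
the job is handed in; nothing more can be done
```

The tray is put away and held by the bar, and the job is handed in. I estimate the stop's pad at about half its travel; no verdict was reported, and I could not read the stop force directly.

- **Tray:** I pushed its free end round with the shut fingers until it pressed the stop. The push peaked at about 10 N, and about 3.5 N of that was sliding friction, so the stop felt roughly 6 N. I then backed off.
- **Bar:** I swung it round from about 210° to 86.5° in the board's frame. The nub touched the tray just before the end, and I turned it slightly further to clamp. The push peaked at about 10.7 N, then the arm moved clear.

**Last checks:**
- **Tray angle:** the top view shows the tray about 0.01 rad off the board's axis, with the nub on its side.
- **Stop force:** after the first push the tray rested on the pad with some unknown force between 0 and about 3.7 N. The bar then moved its end a further 1.4 mm, about 3.6 N on the spring. That puts the stop at about 3.6–7.3 N; the push readings suggest 5–6 N.
- **Bystanders:** the jar and bobbin show no movement. The bowl's visible centre differs by about 6 mm between the two pictures; the arm never went near it while low, so I think this comes from a different visible outline.

**Did not work:** the networks were off on some things. They called the bar a second "jar" in the top view and put the pin and hinge points on the middle of the board. I used a fit of the board's outline with the given dimensions instead.

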